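Bolt the speculum disinfection case shut

ROBOT

A 6-joint arm with a two-finger parallel gripper is mounted at the origin on the work surface. World frame = base frame: x ahead of the robot, y to its left, z up, the work surface at z = 0. Lengths are in m, angles in rad, forces in N, time in s.
With the tool pointing down it reaches from about 0.35 to 0.875 m from the base axis. Payload 4.2 kg.
Tool frame: the origin (TCP) lies midway between the tips of the shut fingers; the grasp point (between the pads) lies 19 mm behind it; z points along the fingers, y is the line along which they close (so a half turn about z gives the same grasp; the last joint's range is limited). The gripper opens to 85 mm and grips with 20 to 120 N. Pads are 22 mm wide; open, the fingers measure 114 mm over their backs; the gripper's body (76 mm by 85 mm) begins 54 mm behind the grasp point. The pads swing forward as they close: fully open they stand 13 mm farther back than shut.
Start: joints at [-1.083, 0.385, 0.008, 0, -1.194, -0.259], TCP at [0.142, -0.609, 0.231] pointing down, gripper open.
Joint ranges: [-3.14, 3.14], [-1.21, 2.06], [-1.07, 1.41], [-3.16, 2.05], [-2.99, -0.16], [-3.1, 3.1]. Speed limits (rad/s): [2.79, 2.79, 3.14, 3.14, 3.14, 3.14].

INTERFACE

Orientations are given as a 3x3 rotation matrix whose columns are the frame's x, y, z axes.
In Python, from station import movep, movel, move_j, move_gripper, sleep, solve_ik, read_camera, PlanningError, job_done, silhouettes, spot_point, get_time_s, get_qpos, get_joint_velocities, get_effort, get_position, get_ee_rot, get_wrist_force, get_wrist_torque, get_opening, get_grip_force gives the robot as it stands. The module is installed in compiled form; this text tells all that it offers. Calls block until the motion is done:
- movep(position, orientation): joint-space move of the TCP to a pose.
- movel(position, v=0.15, orientation=None, guard=None): straight line of the TCP; orientation=None keeps the orientation; v is the mean speed in m/s. With guard (N) it stops when the force on the tool has changed by that much, and returns True; else False.
- move_j(angles): joint-space move.
- move_gripper(opening): finger opening in m; the grip force is fixed at half the most; returns when the fingers have stopped.
- sleep(seconds).
- solve_ik(position, orientation): joint angles nearest the present ones, or None.
- read_camera(name): name is "scene" or "side" or "wrist"; returns a dict with "frame" (384x512x3 uint8, blue, green, red), "z_map" (384x512 float32, m along the optical axis (not along the pixel's ray), 0 where there is no reading), "fx", "fy", "cx", "cy" (pixels), "world_to_cam" (4x4, takes a point from world to camera coordinates). Camera axes: x right, y up, looking along -z (the intrinsics and any distortion apply to the point x, -y, -z); pixel columns grow to the right and rows downward; lengths in m; the calibration is good to about 2 mm. A picture is of the moment at which its call begins.
A pose or a line that the arm cannot do raises PlanningError and nothing moves.
- job_done(): hands the job in; it is judged then, once.
Trained networks look in the newest picture that a camera, given by its name, has taken for a name from the list of things; names that differ only in an ending like _2 or _b are one class to them, and where a whole thing is asked for, a point or a joint stands for the part that bears it (a point fixed in the world has none). Each returns a list of dicts, best first, with "confidence" (0 to 1); they miss things now and then, are a little off and sometimes report something else, mostly with a low value. They report only what shows in the picture. A call takes as long as a camera call.
- silhouettes(camera, label): "region" (384x512 bool, what is visible of it) and "box" ([left, top, right, bottom] in pixels, round what is visible of it).
- spot_point(camera, label): "point" ([row, column] in pixels: a listed point, or the origin of a listed thing).
Readings, each from a call of its own:
- get_time_s(): time.
- get_qpos(): joint angles.
- get_joint_velocities(): joint speeds.
- get_effort(): joint torques, N m.
- get_position(): TCP position.
- get_ee_rot(): TCP orientation.
- get_wrist_force(): force on the tool from outside, world axes, zero at the start.
- get_wrist_torque(): the same for the moment, N m.
- get_opening(): finger opening in m.
- get_grip_force(): force on a finger pad.
Only numpy, scipy, OpenCV 4.12 (cv2) and the standard library are available. Lean on these libraries where they do the work, as an engineer would, in place of code of your own. Each camera call takes 0.05 s, during which the arm holds its last target. There are 200 camera calls.

TASK

Lock the white disinfection case: press its yellow safety catch down with one fingertip and keep it down while the other fingertip pushes the blue thumb-piece until the bolt is fully home in the keeper on the grey end, then let the catch spring right back up and take the hand away. Push the bolt gently, do not pinch it hard or force it. Do not lift or shift the case, and leave the other things where they are.

Things in the scene. Friction and masses are not known exactly. Their poses are not given: they have to be found in the camera images.
- case: loose, heavy (about 4 kg) white metal case on the table, 170 x 250 x 80 mm (its x, y, z). Origin at the centre of its underside, z up. Its top is grey at the +y end, from y = +65 mm. The lock stands on its flat top, 80 mm above the origin: the bolt on the line x = +27 mm, sliding towards +y; the catch on the line x = -27 mm.
- thumb (a point): centre of the top of the bolt's blue thumb-piece, moving with it: an upright plate 28 mm wide (case x), 12 mm thick (case y), its top 46 mm and its foot 9 mm above the case's top. At the start at case y = -24 to -22 mm. Push its -y face; behind it nothing of the lock but the catch is higher than 9 mm. Ahead of it (+y) are low fins, up to 17 mm, reaching to case x = -4 mm.
- catch_top (a point): centre of the top of the yellow catch, moving with it: a straight press bar 28 mm wide (case x), 110 mm long (case y = -70 to +40 mm), its top 22 mm above the case's top when up. It sinks level wherever it is pressed, and a fingertip may slide along it while pressing. The clear gap between bar and thumb-piece, across case x, is 26 mm.
- bolt (a joint): travel of the bolt in m: 0 to 0.002 at the start (open), 0.040 fully home against its stop; from 0.037 on it is home and the catch can spring up and lock it. Sliding friction 2 N; it stays where it is left. Locked by the catch's tooth unless the catch is down.
- catch (a joint): how far the catch is down in m: 0 up, 0.010 at its bottom stop. Sprung: about 3 N to start, 8 N at the bottom. The bolt is free when it is more than 0.005 down (keep it 0.006 or more down until the bolt is home); let up with the bolt part-way, it jams the bolt.
- keeper (a point): top centre of the keeper, a fixed dark steel bridge on the grey end of the case, 17 mm high, 34 mm wide (case x), 20 mm long (case y), which the bolt's bar enters.
- pot: loose small steel pot, 32 mm across, 36 mm tall, on the case near x = +60, y = -100 mm; leave alone. Origin under its centre.
- jar: loose lidded glass jar, 72 mm across, 110 mm tall; leave alone. Origin under its centre.
- bulb: loose green rubber ear bulb, 60 mm across, 88 mm tall; leave alone. Origin under its centre.
- mirror: loose nickel head mirror lying on the table, 90 mm across, 14 mm tall; leave alone. Origin under its centre.
- fork: loose steel tuning fork lying on the table, 200 mm long along its x, 34 mm wide, 10 mm tall; leave alone. Origin on the table below the root of its prongs.

How it is judged:
On the way, in this order (a step that is already met when the one before it is completed fails the run):
1. the catch is pressed down with the bolt still open (value of joint catch above 0.0055 m and value of joint bolt below 0.006 m), for 0.1 s.
2. the bolt is home with the catch still held down (value of joint catch above 0.0055 m and value of joint bolt above 0.037 m), for 0.1 s.
At the end, for the whole second after the job is handed in: the bolt is within 3 mm of its stop, the catch is up again (less than 2 mm down) and locks it, the case stands still within 20 mm of where it began, and every bystander is within 25 mm of its start (value of joint bolt above 0.037 m and value of joint catch below 0.002 m and linear speed of case below 0.01 m/s and distance of case from where it was at the start of the episode below 0.02 m and angle between case's own z axis and vertical below 0.05 rad and distance of each of pot, jar, bulb, mirror, fork from where it was at the start of the episode below 0.025 m); the robot touches nothing.
It fails at once if the catch is let up (less than 5.2 mm down) while the bolt is part-way (6 to 34 mm) (value of joint catch below 0.0052 m and value of joint bolt between 0.006 and 0.034 m).
It fails at once if the bolt is pinched hard or forced (more than 40 N from the fingers) (contact force between the fingers and bolt above 40 N).
It fails at once if the case is lifted, tipped or shifted more than 20 mm (not (distance of case from where it was at the start of the episode below 0.02 m) or not (angle between case's own z axis and vertical below 0.05 rad)).
It fails at once if a bystander is lifted, carried or knocked more than 25 mm (not (distance of pot from where it was at the start of the episode below 0.025 m) or not (distance of jar from where it was at the start of the episode below 0.025 m) or not (distance of bulb from where it was at the start of the episode below 0.025 m) or not (distance of mirror from where it was at the start of the episode below 0.025 m) or not (distance of fork from where it was at the start of the episode below 0.025 m)).
It also fails if it takes over 38 s, if anything falls off the work surface, if the arm or the gripper's body presses on something with over 40 N, if the wrist force passes 120 N, or if a joint passes its speed limit or range.

## Working session

There is one attempt and no reset: what is moved stays moved. The work goes in short steps, each a Python script; the robot and the scene stay as the last script left them, time stands still between calls to the robot, and variables do not carry over. Pictures are saved under pics/ and viewed, at most 10 in all, crops included, and the job is handed in when it is done.

```bash
mkdir -p pics
cat > h.py <<'E'
import numpy as np, cv2
from station import *
def px2w(c,r,cl,z=None):
    # z: world plane height; None -> depth map
    T=np.linalg.inv(c["world_to_cam"])
    d=np.array([(cl-c["cx"])/c["fx"],-(r-c["cy"])/c["fy"],-1.])
    o=T[:3,3]; w=T[:3,:3]@d
    if z is not None: return o+w*(z-o[2])/w[2]
    r0,c0=int(round(r)),int(round(cl)); p=c["z_map"][max(r0-1,0):r0+2,max(c0-1,0):c0+2]; p=p[p>0]
    return o+w*np.median(p) if p.size else None
def cloud(c,reg):
    T=np.linalg.inv(c["world_to_cam"]); r,cl=np.nonzero(reg&(c["z_map"]>0)); Z=c["z_map"][r,cl]
    P=np.stack([(cl-c["cx"])/c["fx"]*Z,-(r-c["cy"])/c["fy"]*Z,-Z],1)
    return P@T[:3,:3].T+T[:3,3]
E
python3 - <<'E'
from h import *
np.set_printoptions(precision=4,suppress=True)
ims=[]
for n in ["scene","side"]:
    c=read_camera(n); ims.append(c["frame"]); print(n,np.linalg.inv(c["world_to_cam"])[:3,3])
    for l in ["case","thumb","catch_top","keeper","pot","jar","bulb","mirror","fork"]:
        s=spot_point(n,l)[:1]
        for x in s: print(l,round(x["confidence"],2),np.round(x["point"]),px2w(c,*x["point"]))
cv2.imwrite("pics/a.png",cv2.resize(np.hstack(ims),(800,300)))
cv2.imwrite("pics/b.png",ims[0])
print(get_ee_rot(),get_time_s())
E
```

```text
scene [ 1.1414 -0.4234  1.056 ]
case 0.64 [226. 255.] [ 0.6244 -0.0652  0.0798]
thumb 0.63 [209. 254.] [ 0.6094 -0.0584  0.1249]
catch_top 0.85 [195. 244.] [ 0.5496 -0.0437  0.1012]
keeper 0.68 [193. 293.] [0.6096 0.0571 0.0976]
pot 0.49 [248. 231.] [ 0.6512 -0.1475  0.0969]
jar 0.86 [237. 106.] [ 0.43   -0.3575  0.0482]
bulb 0.59 [126. 324.] [0.4276 0.3144 0.0192]
mirror 0.67 [169. 397.] [0.6563 0.3868 0.0044]
fork 0.77 [321. 160.] [ 0.6683 -0.3499  0.0099]
side [0.3872 1.0777 0.9134]
case 0.56 [217. 241.] [0.5612 0.056  0.0773]
thumb 0.65 [183. 230.] [ 0.6106 -0.0504  0.1197]
catch_top 0.8 [190. 248.] [ 0.5557 -0.045   0.0991]
pot 0.54 [176. 226.] [ 0.637  -0.123   0.0927]
jar 0.96 [167. 306.] [ 0.3876 -0.3267  0.018 ]
bulb 0.75 [321. 286.] [0.4066 0.3651 0.0226]
mirror 0.94 [327. 183.] [0.6527 0.3973 0.0022]
fork 0.51 [166. 227.] [ 0.6361 -0.1499  0.1136]
[[-0.9739 -0.2268 -0.    ]
 [-0.2268  0.9739  0.    ]
 [-0.      0.     -1.    ]] 1.0
```

View pics/a.png

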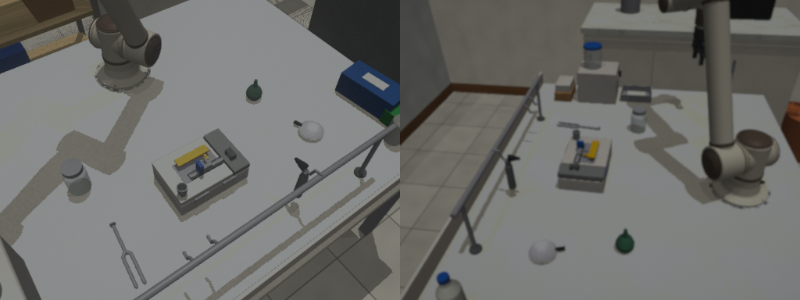

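The overview shows the case in the centre, lock on top, with the bolt's blue thumb-piece at about (200,165) of the left half and the yellow catch at (192,155). The keeper is at the grey end, towards world +y. The rail lies beyond the case. Next I'll estimate the case pose.

```bash
cat >> h.py <<'E'
def toprect(c,n):
    s=silhouettes(n,"case")[0]; P=cloud(c,s["region"])
    P=P[(P[:,2]>.07)&(P[:,2]<.09)]
    (cx,cy),(w,h),a=cv2.minAreaRect((P[:,:2]*1000).astype(np.float32))
    b=cv2.boxPoints(((cx,cy),(w,h),a))
    return (cx,cy),(w,h),a,s["confidence"]
E
python3 - <<'E'
from h import *
np.set_printoptions(precision=4,suppress=True)
for n in ["scene","side"]:
    c=read_camera(n); print(n,toprect(c,n))
    for l in ["thumb","catch_top","keeper"]:
        for x in silhouettes(n,l)[:2]:
            P=cloud(c,x["region"]); print(l,x["confidence"],P.shape,np.median(P,0),P.min(0),P.max(0))
E
```

```text
scene ((586.1533813476562, -32.63916015625), (250.95809936523438, 172.79734802246094), 88.56399536132812, 0.65)
thumb 0.73 (326, 3) [ 0.6144 -0.0525  0.0961] [ 0.5849 -0.0896  0.0826] [0.6267 0.0271 0.1298]
catch_top 0.61 (513, 3) [ 0.5603 -0.0418  0.1016] [ 0.5314 -0.102   0.0775] [0.5934 0.0197 0.1076]
catch_top 0.27 (353, 3) [0.417  0.3248 0.0421] [ 0.3636  0.3049 -0.0029] [0.4382 0.3951 0.0909]
keeper 0.89 (7558, 3) [ 0.6091 -0.049   0.0797] [ 0.4465 -0.1601 -0.0028] [0.681  0.094  0.1298]
side ((584.3917846679688, -28.608993530273438), (255.02415466308594, 170.14401245117188), 88.51082611083984, 0.83)
thumb 0.59 (234, 3) [ 0.6078 -0.0402  0.0954] [ 0.581  -0.1268  0.0762] [0.6253 0.0347 0.1264]
catch_top 0.76 (213, 3) [ 0.5577 -0.0334  0.0995] [ 0.5431 -0.0974  0.0768] [0.5857 0.012  0.1054]
catch_top 0.27 (536, 3) [0.4061 0.3502 0.0404] [ 0.3771  0.2706 -0.0059] [0.4375 0.3681 0.0901]
keeper 0.66 (4143, 3) [0.5798 0.029  0.0771] [ 0.4966 -0.2839 -0.0071] [0.6984 0.101  0.1264]
```

```bash
cat >> h.py <<'E'
def axes(yaw): 
    c,s=np.cos(yaw),np.sin(yaw); return np.array([c,s,0]),np.array([-s,c,0])
def R_of(yaw,sg):
    ex,ey=axes(yaw); z=np.array([0,0,-1.]); y=sg*ex; return np.stack([np.cross(y,z),y,z],1)
E
python3 - <<'E'
from h import *
np.set_printoptions(precision=4,suppress=True)
yaw=np.deg2rad(-1.46); o=np.array([.5855,-.031,0]); ex,ey=axes(yaw)
best=None
for sg in (1,-1):
    q=solve_ik(o+ey*-.05+[0,0,.28],R_of(yaw,sg)); print(sg,q)
    if q is not None and (best is None or abs(q[5])<best[1]): best=(sg,abs(q[5]))
sg=best[0]; print("use",sg)
movep(o+ey*-.05+[0,0,.28],R_of(yaw,sg))
move_gripper(.040)
c=read_camera("wrist"); print(toprect(c,"wrist"))
for l in ["thumb","catch_top","keeper","pot"]:
    for x in spot_point("wrist",l)[:1]: print(l,x["confidence"],x["point"],px2w(c,*x["point"]))
cv2.imwrite("pics/w.png",c["frame"]); print(get_time_s(),get_opening(),get_wrist_force(),get_position())
P=cloud(c,np.ones((384,512),bool)).reshape(-1,3)
hsv=cv2.cvtColor(c["frame"],cv2.COLOR_BGR2HSV)
for nm,lo,hi in (("blue",(100,90,30),(130,255,255)),("yel",(18,120,60),(35,255,255))):
    Q=cloud(c,cv2.inRange(hsv,lo,hi)>0); L=(Q-o)@np.stack([ex,ey,[0,0,1]],1)
    print(nm,len(L),np.percentile(L,[2,50,98],axis=0))
E
```

```text
1 [ 0.1366  0.2953 -0.0015  0.     -1.274   2.9795]
-1 [ 0.1366  0.2953 -0.0015  0.     -1.274  -0.1621]
use -1
((585.9349975585938, -31.88494873046875), (249.48817443847656, 170.04415893554688), 88.65304565429688, 0.57)
thumb 0.73 [195.2, 225.1] [ 0.6125 -0.0581  0.1276]
catch_top 0.82 [197.2, 275.8] [ 0.5585 -0.047   0.1034]
keeper 0.61 [280.1, 228.7] [0.6162 0.0593 0.0984]
pot 0.73 [112.3, 198.1] [ 0.6416 -0.1407  0.0859]
4.7583 0.04010887846537261 [ 0.442  -0.7687  0.5315] [ 0.5842 -0.0809  0.28  ]
blue 490 [[ 0.0144 -0.0298  0.0926]
 [ 0.027  -0.0285  0.1265]
 [ 0.0404 -0.0187  0.1289]]
yel 2454 [[-0.039  -0.0697  0.0927]
 [-0.025  -0.0172  0.1035]
 [-0.0001  0.0342  0.105 ]]
```

View pics/w.png

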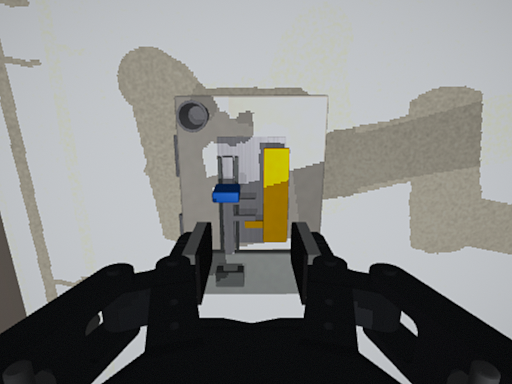

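The wrist view shows the thumb-piece at (226,195), the bar at column 276 and the pot clear at (194,115). The pose agrees within 1 mm. Next I'll press the catch.

```bash
cat >> h.py <<'E'
YAW=np.deg2rad(-1.4); O=np.array([.5858,-.0315,0]); EX,EY=axes(YAW); R=R_of(YAW,-1)
def loc(x,y,z): return O+EX*x+EY*y+np.array([0,0,z])
def avgF(n=10):
    F=[]
    for _ in range(n): F.append(get_wrist_force()); sleep(.02)
    return np.mean(F,0)
E
python3 - <<'E'
from h import *
np.set_printoptions(precision=4,suppress=True)
movep(loc(0,-.052,.16),R); movel(loc(0,-.052,.130),v=.08)
f0=avgF(); print(f0)
g=movel(loc(0,-.052,.092),v=.02,guard=2.5); z=get_position()[2]; print(g,z,avgF()-f0)
if g:
    for d in (.004,.008):
        movel(loc(0,-.052,z-d),v=.02); print(d,get_position()[2],avgF()-f0)
print(get_time_s())
c=read_camera("wrist"); cv2.imwrite("pics/p.png",c["frame"])
E
```

```text
[ 0.0131 -0.0811  0.0619]
True 0.09889903806884706 [0.341  0.3767 3.1991]
0.004 0.09500076403278283 [-0.556   0.2117  5.0661]
0.008 0.09138924178437895 [-1.0277  0.2647  6.7107]
8.5667
```

View pics/p.png

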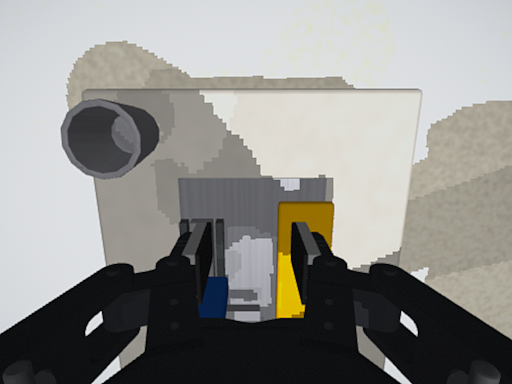

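The picture shows one finger on the yellow bar at about (305,250) and the other behind the blue thumb-piece at about (205,290). The force of 6.7 N means the catch is about 7.5 mm down. Next I'll push the bolt.

Run:
```python
from h import *
np.set_printoptions(precision=4,suppress=True)
zt=.0909-.0002
for y in (-.036,-.015,.006):
    g=movel(loc(0,y,zt),v=.02,guard=9); p=get_position(); print(y,g,(p-O)@EY,p[2],avgF(5),get_time_s())
    if g: break
c=read_camera("scene"); 
im=c["frame"][140:300,170:340]; cv2.imwrite("pics/s.png",cv2.resize(im,None,fx=3,fy=3))
cv2.imwrite("pics/w2.png",read_camera("wrist")["frame"])
```

```text
-0.036 False -0.03790545197735063 0.09170750470550335 [-0.0887 -6.5577  7.2353] 9.65
-0.015 False -0.016996824117175128 0.09170825485631591 [-0.1211 -7.1095  7.1429] 10.9333
0.006 True -0.0020057962048930997 0.09199143160055455 [ 0.551  -1.3892  3.4926] 11.8083
```

View pics/s.png

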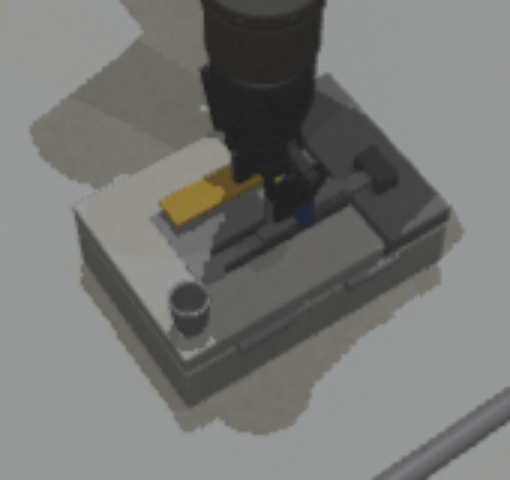

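The bolt seems close to home, with the blue thumb-piece at (305,210) and the bar reaching the keeper at (370,165). I'll re-press and confirm that it's against the stop.

Run:
```python
from h import *
np.set_printoptions(precision=4,suppress=True)
p=get_position(); y=(p-O)@EY
movel(loc(0,y,.0907),v=.02); print(get_position()[2],avgF(5))
g=movel(loc(0,.006,.0907),v=.01,guard=12); p=get_position(); print(g,(p-O)@EY,p[2],avgF(10))
c=read_camera("scene"); hsv=cv2.cvtColor(c["frame"],cv2.COLOR_BGR2HSV)
M=np.stack([EX,EY,[0,0,1]],1)
for n in("scene","side","wrist"):
    c=read_camera(n); hsv=cv2.cvtColor(c["frame"],cv2.COLOR_BGR2HSV)
    Q=(cloud(c,cv2.inRange(hsv,(100,90,30),(130,255,255))>0)-O)@M
    Q=Q[(abs(Q[:,0])<.08)&(abs(Q[:,1])<.1)]; print(n,len(Q),np.percentile(Q,[2,50,98],axis=0) if len(Q) else "")
    t=toprect(c,n); print(t)
print(get_time_s())
```

```text
0.09139953713599128 [-0.2043 -1.1701  6.3511]
True -0.002033178180537826 0.09165268730746916 [ 0.5832 -0.7645  3.0041]
scene 35 [[0.0313 0.0083 0.0909]
 [0.0389 0.0113 0.1035]
 [0.042  0.0176 0.1193]]
((587.5787963867188, -32.43809509277344), (251.52557373046875, 176.06581115722656), 88.1651611328125, 0.6)
side 90 [[0.0115 0.0046 0.0961]
 [0.0223 0.0216 0.1153]
 [0.0347 0.0268 0.1265]]Traceback (most recent call last):
  File "<stdin>", line 12, in <module>
  File "h.py", line 16, in toprect
    s=silhouettes(n,"case")[0]; P=cloud(c,s["region"])
      ~~~~~~~~~~~~~~~~~~~~~^^^
IndexError: list index out of range
```

The bolt is against a hard stop at the same place again, and the thumb face is at about +10 mm, as expected for home. Now I'll ease back and release.

Run:
```python
from h import *
np.set_printoptions(precision=4,suppress=True)
movel(loc(0,-.006,.0907),v=.02); print(avgF(5))
movel(loc(0,-.006,.112),v=.03); movel(loc(0,-.030,.28),v=.15)
sleep(.3); print(avgF(5))
c=read_camera("wrist"); cv2.imwrite("pics/e.png",c["frame"]); hsv=cv2.cvtColor(c["frame"],cv2.COLOR_BGR2HSV)
M=np.stack([EX,EY,[0,0,1]],1); print(toprect(c,"wrist"))
for nm,lo,hi in (("blue",(100,90,30),(130,255,255)),("yel",(18,120,60),(35,255,255))):
    L=(cloud(c,cv2.inRange(hsv,lo,hi)>0)-O)@M; print(nm,len(L),np.percentile(L,[2,50,98],axis=0))
for l in ("thumb","catch_top"):
    for x in spot_point("wrist",l)[:1]: print(l,x["confidence"],(px2w(c,*x["point"])-O)@M)
print(get_time_s())
```

```text
[-1.2223  3.8553  7.0615]
[ 0.2728 -0.0896 -0.1411]
((585.7310180664062, -32.54960632324219), (247.83685302734375, 170.12860107421875), 88.6560287475586, 0.9)
blue 505 [[0.014  0.0089 0.0931]
 [0.0268 0.0098 0.1257]
 [0.0403 0.0194 0.1285]]
yel 2577 [[-0.0394 -0.0691  0.0939]
 [-0.0254 -0.0169  0.1035]
 [ 0.0005  0.0349  0.105 ]]
thumb 0.6 [0.032  0.0146 0.1275]
catch_top 0.93 [-0.029  -0.014   0.1035]
16.2333
```

View pics/e.png

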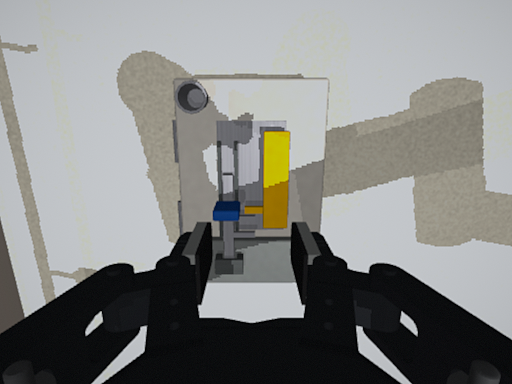

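The thumb-piece, now at (227,211), has moved about 38.3 mm. With a start between 0 and 2 mm, that puts the bolt home. The catch at (276,180) is back at its starting height, and the case and pot haven't moved.

```bash
python3 -c "
from station import *
print(job_done())"
```

```text
the job is handed in; nothing more can be done
None
```

The case looks locked: by camera the bolt is home in the keeper, the catch is back up and the case hasn't moved. The hand is clear and the job is handed in, but no verdict came back.

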